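Put the setting bar away in the lidded pot

TASK

Lift the black lid off the small pale pot by its knob and set it down on the table, knob up. Then pick the little dark-grey steel setting bar, and nothing else, out of the cluttered steel tray, lower it into the pot and put the lid back on so that it sits flat and closed. Set both lid and bar down gently rather than dropping them, and leave the pot, the tray and everything else where they are.

Things in the scene. Friction and masses are not known exactly. Their poses are not given: they have to be found in the camera images.
- pot: small pale grey-blue round pot, loose on the table, 87 mm across outside, 57 mm high, clear opening 70 mm across, inner floor 5 mm above its underside; origin at the centre of its underside, z up. It stands behind the fixed rows of small bottle stoppers (up to 25 mm high)
- lid: loose black round lid with a knob, 86 mm across, 24 mm high: underneath a locating disc 62 mm across and 4 mm thick, then the plate up to 10 mm, then the knob 20 mm across from 10 to 24 mm; origin at the centre of its underside, z up through the knob. Closed on the pot, its origin is about 53 mm above the pot's origin
- tray: open stainless steel tray, loose on the table, 122 mm (x) by 200 mm (y), walls 2 mm thick and 50 mm high, floor 2 mm; origin at the centre of its underside, z up. The bar and four other small things lie flat in it, roughly crosswise, side by side (along its x axis). It stands behind a fixed row of white bottles 105 mm high
- setting_bar: the target: dark-grey ground steel bar with a small hole, 9 mm wide (x), 64 mm long (y), 8 mm high (z), about 65 g, lying flat in the tray; origin at the centre of its underside
- lighter_black: slim black pocket lighter lying in the tray, 74 mm long (x), 21 mm wide (y), 11 mm high; origin at the centre of its underside; stays in the tray
- lighter_red: slim red pocket lighter lying in the tray, 74 mm long (x), 19 mm wide (y), 12 mm high; origin at the centre of its underside; stays in the tray
- lozenge_a: cream wax lozenge (pointed stick) lying in the tray near one end wall, 16 mm wide (x), 94 mm long (y), 14 mm high; origin at the centre of its underside; stays in the tray
- lozenge_b: cream wax lozenge (pointed stick) lying in the tray, 16 mm wide (x), 88 mm long (y), 14 mm high; origin at the centre of its underside; stays in the tray
- tree_figure: bystander: black rubber fir-tree figure, 26 x 34 mm, 66 mm high, standing on the table to the left of the pot; origin at the centre of its foot
- tape_roll: bystander: roll of beige tape lying flat, 104 mm across, 25 mm high, on the table in front of the bottles; origin at the centre of its underside
- bangle: bystander: cream oval bangle lying flat, 76 x 94 mm, 31 mm high, on the table in front of the stoppers; origin at the centre of its underside
There are look-alikes about, which are no part of the job. Several things have the shape of the lid; the one meant has the colours described above.

How it is judged:
On the way, in this order (a step that is already met when the one before it is completed fails the run):
1. the lid lies flat on the table, knob up, clear of the pot and let go (height (world z) of lid below 0.008 m and angle between lid's own z axis and vertical below 0.1 rad and horizontal distance between lid and pot above 0.085 m and contact force between the fingers and lid below 0.05 N), for 0.2 s.
2. the gripper holds the setting bar above the tray walls (height (world z) of setting_bar above 0.06 m and contact force between the fingers and setting_bar above 0.5 N), for 0.1 s.
3. the setting bar lies inside the open pot, let go (horizontal distance between setting_bar and pot below 0.033 m and z of setting_bar in the frame of pot below 0.042 m and contact force between the fingers and setting_bar below 0.05 N and horizontal distance between lid and pot above 0.06 m), for 0.2 s.
At the end, for the whole second after the job is handed in: The bar lies in the pot, below its rim, centre within 33 mm of its axis; the lid sits closed on the pot, within 10 mm of centre, within 4 degrees of level and 3 mm proud at most; the pot is upright on the table; both lighters and both lozenges lie in the tray; all at rest (horizontal distance between setting_bar and pot below 0.033 m and z of setting_bar in the frame of pot below 0.042 m and horizontal distance between lid and pot below 0.01 m and z of lid in the frame of pot between 0.045 and 0.057 m and angle between lid's own z axis and vertical below 0.07 rad and angle between pot's own z axis and vertical below 0.05 rad and height (world z) of each of pot, tray below 0.005 m and x of lighter_black in the frame of tray between -0.06 and 0.06 m and y of lighter_black in the frame of tray between -0.1 and 0.1 m and z of each of lighter_black, lozenge_b, lozenge_a, lighter_red in the frame of tray below 0.03 m and x of lozenge_b in the frame of tray between -0.06 and 0.06 m and y of lozenge_b in the frame of tray between -0.1 and 0.1 m and x of lozenge_a in the frame of tray between -0.06 and 0.06 m and y of lozenge_a in the frame of tray between -0.1 and 0.1 m and x of lighter_red in the frame of tray between -0.06 and 0.06 m and y of lighter_red in the frame of tray between -0.1 and 0.1 m and linear speed of each of setting_bar, lid, pot, tray below 0.03 m/s); the robot touches nothing.
It fails at once if the lid is dropped (falls faster than 0.5 m/s, more than about 13 mm) (contact force between the fingers and lid below 0.05 N and linear speed of lid above 0.5 m/s).
It fails at once if the setting bar is dropped (falls faster than 0.75 m/s, more than about 29 mm) (contact force between the fingers and setting_bar below 0.05 N and linear speed of setting_bar above 0.75 m/s).
It fails at once if another thing is lifted out of the tray (height (world z) of any of lighter_black, lozenge_b, lozenge_a, lighter_red above 0.06 m).
It fails at once if the pot is tipped by more than 17 degrees, or pot or tray is shifted by more than 40 mm (angle between pot's own z axis and vertical above 0.3 rad or distance of any of pot, tray from where it was at the start of the episode above 0.04 m).
It fails at once if a bystander (tree figure, tape roll, bangle) is shifted by more than 30 mm (distance of any of tree_figure, tape_roll, bangle from where it was at the start of the episode above 0.03 m).
It also fails if it takes over 72 s, if anything falls off the work surface, if the arm or the gripper's body presses on something with over 40 N, if the wrist force passes 120 N, or if a joint passes its speed limit or range.

ROBOT

A 6-joint arm with a two-finger parallel gripper is mounted at the origin on the work surface; the furniture and walls round the work are solid. World frame = base frame: x ahead of the robot, y to its left, z up, the work surface at z = 0. Lengths are in m, angles in rad, forces in N, time in s.
With the tool pointing down it reaches from about 0.3 to 0.875 m from the base axis. Payload 6.4 kg.
Tool frame: the origin (TCP) lies on the centre line of the jaws, within the pads' length; the fingertips stand 8 mm ahead of it and the grasp point (between the pads) lies 11 mm behind it; z points along the fingers, y is the line along which they close (so a half turn about z gives the same grasp; the last joint's range is limited). The gripper opens to 85 mm and grips with 20 to 120 N. Pads are 22 mm wide; open, the fingers measure 114 mm over their backs; the gripper's body (76 mm by 85 mm) begins 54 mm behind the grasp point. The pads swing forward as they close: fully open they stand 13 mm farther back than shut.
Start: joints at [-1.424, 0.181, 1.607, -0, 1.354, -0.206], TCP at [0.199, -0.54, 0.239] pointing down, gripper open.
Joint ranges: [-2.99, 2.99], [-0.89, 2.07], [0.3, 2.58], [-1.14, 4.28], [0, 2.63], [-3.12, 3.12]. Speed limits (rad/s): [2.57, 2.57, 3.01, 3.14, 3.14, 3.14].

INTERFACE

Orientations are given as a unit quaternion [w, x, y, z].
In Python, from bench import ctrl gives the robot as it stands.
- The arm moves only by the shell command python3 -m handwheel 'ROWS' [OPENING]. ROWS is JSON, a list that holds one entry, the list of rows, each a list of 4 numbers: the shift along the tool's x, y, z each as a share of 20 cm, from -1 to 1, then the turn about the tool's z as a share of 1.5 rad, from -1 to 1. In form: [[[x, y, z, twist], ...]]. A call has 1 to 10 rows; each row is the pose to reach, as a shift and turn from the pose commanded when the call began, along the tool's axes at that moment; what a row does not reach only later rows make up. A row lasts 1/8 s, in which the tool goes at most 62.5 mm and 10.7 degrees, less where a joint would pass 70% of its speed; a pose out of reach is approached as far as the arm can. A call with a number of a shift or a turn outside -1 to 1 is refused whole. A call with a gripper value outside its range is refused whole. OPENING is the finger opening in mm, from 0 to 85.4, set as the call begins (- or left out, the last holds). The fingers move at their own pace and stop on an object; the grip force is fixed at half the most. Time passes only in rows, so rows that repeat a pose let the fingers close. It gives the time, the measured TCP pose, the force, the opening and the grip force at its end, in the units of the state.
- ctrl.get_obs(): the state, without advancing time (a new reading comes with each control period).
- ctrl.camera(name): name is "scene" or "side" or "wrist"; returns a dict with "color" (400x640x3 uint8, red, green, blue), "range_z" (400x640 float32, m along the optical axis (not along the pixel's ray), 0 where there is no reading), "K" (3x3 intrinsics, pixels), "pose" (4x4, takes a point from camera to world coordinates); the wrist camera has in their place "T_tool_cam" (4x4, takes a point from camera to tool coordinates, whose origin is the TCP and whose axes are the flange's). Camera axes: x right, y down, z forward; pixel columns grow to the right and rows downward; lengths in m; the calibration is good to about 2 mm. A picture is of the moment at which its call begins: read the wrist's pose just before it.
- ctrl.hand_in(): hands the job in; it is judged then, once.
The state is a dict: "time_s": time; "q": joint angles; "dq": joint speeds; "joint_efforts": joint torques, N m; "eef_pos": TCP position; "eef_rot": TCP orientation; "wrist_force": force on the tool from outside, world axes, zero at the start; "torque": the same for the moment, N m; "opening": opening from 0.0 (shut) to 1.0 (fully open); "grasp_force": force on a finger pad.
Only numpy, scipy, OpenCV 4.12 (cv2) and the standard library are available. Lean on these libraries where they do the work, as an engineer would, in place of code of your own. Each camera call takes 0.05 s, during which the arm holds its last target. There are 200 camera calls.

## Working session

There is one attempt and no reset: what is moved stays moved. The work goes in short steps, Python scripts to look and compute and a shell command to move; the robot and the scene stay as the last step left them, time stands still between calls to the robot, and variables do not carry over. Pictures are saved under pics/ and viewed, at most 13 in all, crops included, and the job is handed in when it is done.

```bash
mkdir -p pics
cat > h.py <<'E'
import numpy as np, cv2
from bench import ctrl
def snap(n,f=None):
    o=ctrl.get_obs(); c=ctrl.camera(n)
    if 'pose' not in c:
        from scipy.spatial.transform import Rotation as R
        T=np.eye(4); q=o['eef_rot']; T[:3,:3]=R.from_quat([q[1],q[2],q[3],q[0]]).as_matrix(); T[:3,3]=o['eef_pos']
        c['pose']=T@c['T_tool_cam']
    np.savez(f'{f or n}.npz',**{k:c[k] for k in('color','range_z','K','pose')})
    if f: cv2.imwrite(f'pics/{f}.png',c['color'][:,:,::-1])
    return c
def cloud(c):
    z=c['range_z']; v,u=np.mgrid[:z.shape[0],:z.shape[1]]; K=c['K']
    p=np.stack([(u-K[0,2])/K[0,0]*z,(v-K[1,2])/K[1,1]*z,z],-1)
    p=p@c['pose'][:3,:3].T+c['pose'][:3,3]; p[z==0]=np.nan; return p
E
python3 -c "
from h import *
for n in('scene','side','wrist'): c=snap(n,n+'1'); print(n,c['pose'].round(3).tolist(),c['K'].round(1).tolist())
o=ctrl.get_obs();print({k:np.round(v,3).tolist() for k,v in o.items()})"
```

```text
scene [[-0.867, -0.376, 0.326, 0.049], [-0.498, 0.666, -0.556, 0.833], [-0.008, -0.644, -0.765, 1.1], [0.0, 0.0, 0.0, 1.0]] [[444.8, 0.0, 319.5], [0.0, 444.8, 198.5], [0.0, 0.0, 1.0]]
side [[-1.0, -0.007, -0.007, 0.484], [0.003, 0.515, -0.857, 1.009], [0.01, -0.857, -0.515, 0.603], [0.0, 0.0, 0.0, 1.0]] [[366.6, 0.0, 321.8], [0.0, 366.6, 197.8], [0.0, 0.0, 1.0]]
wrist [[0.345, -0.901, -0.261, 0.266], [-0.938, -0.332, -0.095, -0.515], [-0.001, 0.278, -0.961, 0.374], [0.0, 0.0, 0.0, 1.0]] [[308.0, 0.0, 323.5], [0.0, 308.0, 199.7], [0.0, 0.0, 1.0]]
{'time_s': 0.15, 'q': [-1.424, 0.181, 1.608, -0.0, 1.354, -0.206], 'dq': [-0.002, -0.003, -0.006, -0.002, -0.0, 0.0], 'joint_efforts': [0.001, -44.526, -35.169, -0.0, 0.006, 0.0], 'eef_pos': [0.199, -0.539, 0.239], 'eef_rot': [-0.001, 0.984, 0.175, 0.0], 'wrist_force': [0.572, -0.064, 0.116], 'torque': [0.055, 0.015, 0.04], 'grasp_force': 0.0, 'opening': 1.002}
```

View pics/scene1.png

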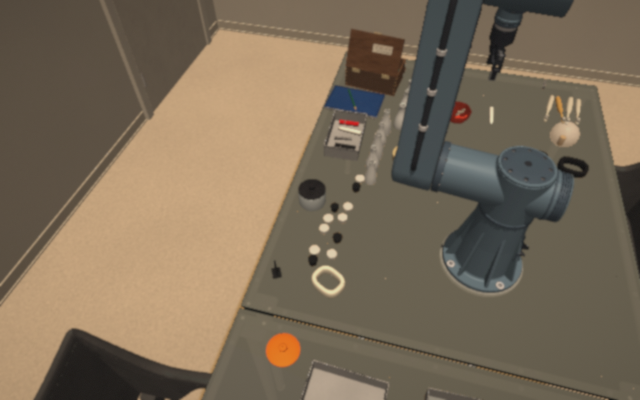

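View pics/side1.png

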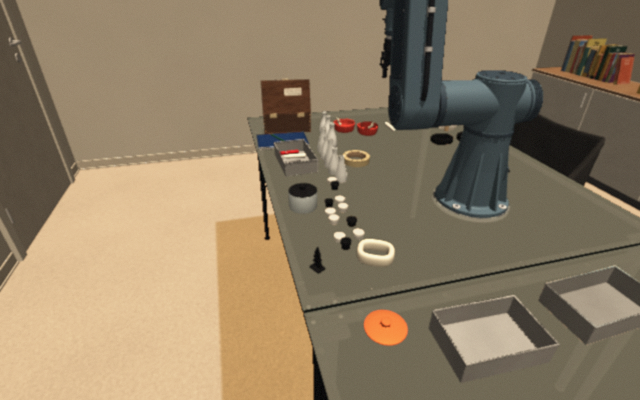

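The black lid on the pale pot is at scene (312,187) and side (303,190). Its look-alikes are the orange lid at scene (283,350) and the red things at (459,112); the black ring at (573,167) is similar in colour only. I choose the black lid on the pot. The tray is at scene (347,135), with white bottles beside it at about (378,150). Next come measurements and one close crop.

```bash
python3 -c "
from h import *
for n in('scene1','side1'):
    c=np.load(n+'.npz'); P=cloud(c); 
    def pt(u,v): print(n,u,v,P[v,u].round(3))
    for u,v in ([(312,184),(312,190),(306,188),(318,188),(347,123),(350,128),(345,140),(277,270),(328,280),(375,165),(385,120),(356,188)] if n=='scene1' else [(303,188),(296,192),(310,192),(290,152),(296,165),(318,262),(376,252),(338,160),(326,125),(357,157)]): pt(u,v)
    m=(P[...,2]>.045)&(P[...,2]<.075)&(P[...,0]>.55)&(P[...,0]<.85)&(P[...,1]>-.5)&(P[...,1]<.3)
    nl,L,S,_=cv2.connectedComponentsWithStats(m.astype(np.uint8))
    for i in range(1,nl):
        if S[i,4]>15:
            q=P[L==i]; print(S[i],q.min(0).round(3),q.max(0).round(3),np.median(q,0).round(3))
    m=(P[...,2]>.058)&(P[...,0]>.6)&(P[...,1]>-.1)&(P[...,1]<.2)
a=cv2.imread('pics/scene1.png')[80:215,260:420]; a=cv2.resize(a,None,fx=4,fy=4,interpolation=cv2.INTER_CUBIC)
cv2.imwrite('pics/crop1.png',a)
"
```

```text
scene1 312 184 [0.535 0.05  0.077]
scene1 312 190 [0.528 0.062 0.065]
scene1 306 188 [0.55  0.062 0.062]
scene1 318 188 [0.517 0.044 0.062]
scene1 347 123 [ 0.606 -0.326  0.013]
scene1 350 128 [ 0.588 -0.316  0.004]
scene1 345 140 [ 0.574 -0.249  0.004]
scene1 277 270 [0.489 0.327 0.005]
scene1 328 280 [0.347 0.284 0.005]
scene1 375 165 [ 0.414 -0.158  0.036]
scene1 385 120 [ 0.468 -0.349  0.067]
scene1 356 188 [ 0.426 -0.042  0.027]
[334 109  32   7  63] [ 0.552 -0.365  0.045] [ 0.66  -0.313  0.055] [ 0.602 -0.349  0.05 ]
[329 114   5  16  18] [ 0.627 -0.307  0.046] [ 0.656 -0.225  0.056] [ 0.64  -0.263  0.051]
[323 131  17  19  49] [ 0.553 -0.214  0.045] [ 0.625 -0.14   0.057] [ 0.588 -0.153  0.051]
[298 179  15  19 113] [0.55  0.021 0.047] [0.576 0.096 0.069] [0.56  0.062 0.063]
side1 303 188 [0.532 0.059 0.065]
side1 296 192 [0.552 0.077 0.062]
side1 310 192 [0.51  0.077 0.062]
side1 290 152 [ 0.6   -0.326  0.01 ]
side1 296 165 [ 0.565 -0.152  0.038]
side1 318 262 [0.485 0.341 0.023]
side1 376 252 [0.337 0.277 0.003]
side1 338 160 [ 0.418 -0.164  0.053]
side1 326 125 [ 0.456 -0.489  0.064]
side1 357 157 [ 0.336 -0.304  0.001]
[274 139  29  26 104] [ 0.551 -0.366  0.045] [ 0.661 -0.141  0.055] [ 0.603 -0.294  0.049]
[288 183  10  18 125] [0.55  0.021 0.045] [0.577 0.099 0.065] [0.56  0.069 0.061]
```

View pics/crop1.png

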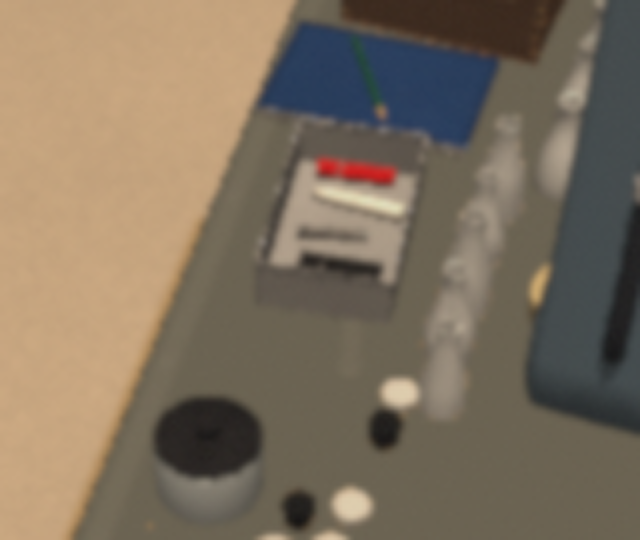

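The crop shows the black lid with its knob at crop (207,432), on the pale pot. In the tray, from near to far, are the black lighter (340,265), the dark-grey bar (333,235), a cream lozenge (360,198) and the red lighter (355,172). Now I'll fit the centres.

```bash
python3 -c "
from h import *
for n in('scene1','side1'):
    c=np.load(n+'.npz'); P=cloud(c)
    m=(P[...,2]>.057)&(P[...,2]<.09)&(abs(P[...,0]-.53)<.07)&(abs(P[...,1]-.06)<.07)
    q=P[m]; print(n,len(q),q.min(0).round(4),q.max(0).round(4),cv2.minEnclosingCircle(q[:,:2].astype(np.float32)))
    k=P[m&(P[...,2]>.072)]; print('knob',len(k),k.mean(0).round(4),k.min(0).round(4),k.max(0).round(4))
    col=c['color'].astype(int)
    t=(P[...,2]>-.005)&(P[...,2]<.02)&(P[...,0]>.54)&(P[...,0]<.67)&(P[...,1]>-.36)&(P[...,1]<-.15)
    d=t&(col.max(-1)<95)
    nl,L,S,C=cv2.connectedComponentsWithStats(d.astype(np.uint8))
    for i in range(1,nl):
        if S[i,4]>8:
            w=P[L==i]; print(S[i],np.median(w,0).round(3),w.min(0).round(3),w.max(0).round(3),col[L==i].mean(0).round())
    b=(P[...,2]>.02)&(P[...,1]<-.1)&(P[...,1]>-.45)&(P[...,0]<.53)&(P[...,0]>.38); w=P[b]; print('bottles',w.min(0),w.max(0))
"
```

```text
scene1 468 [0.4911 0.0113 0.0571] [0.5763 0.0978 0.0814] ((0.5337445735931396, 0.054884765297174454), 0.04467543587088585)
knob 26 [0.5327 0.0565 0.0765] [0.5231 0.0451 0.0721] [0.5438 0.0659 0.0814]
[335 143  16   6  54] [ 0.565 -0.21   0.013] [ 0.541 -0.228  0.007] [ 0.591 -0.198  0.019] [62. 56. 50.]
bottles [ 0.38215166 -0.43188765  0.02001799] [ 0.52978632 -0.10006332  0.11053606]
side1 338 [0.493  0.0194 0.0572] [0.5767 0.1    0.0768] ((0.5355428457260132, 0.0580051988363266), 0.04367604851722717)
knob 20 [0.5346 0.0582 0.0753] [0.5258 0.0473 0.0732] [0.5434 0.0659 0.0768]
[274 150  11  25  48] [ 0.632 -0.229  0.01 ] [ 0.609 -0.331 -0.002] [ 0.664 -0.155  0.02 ] [77. 71. 60.]
bottles [ 0.38021261 -0.42761715  0.02003143] [ 0.52768144 -0.10007273  0.10672909]
```

```bash
python3 -m handwheel '[[[0.3,-0.12,-0.12,0],[0.6,-0.24,-0.12,0],[0.8,-0.32,-0.12,0],[1,-0.4,-0.12,0],[1,-0.4,-0.12,0]]]' 85; python3 -m handwheel '[[[0.3,-0.12,-0.12,0.1],[0.6,-0.24,-0.12,0.2],[0.8,-0.32,-0.12,0.235],[1,-0.4,-0.12,0.235],[1,-0.4,-0.12,0.235],[1,-0.4,-0.12,0.235]]]'; python3 -c "
from h import *
snap('wrist','w2'); snap('scene','scene2')"
```

```text
time_s: 0.78
eef_pos: [0.3605, -0.3932, 0.2631]
eef_rot: [-0.0, 0.984, 0.178, 0.0]
wrist_force: [-0.7, 0.3, 0.4]
opening: 0.994
grasp_force: 0.0
time_s: 1.52
eef_pos: [0.5181, -0.2521, 0.2869]
eef_rot: [0.0, 1.0, -0.0, -0.001]
wrist_force: [0.3, -0.4, 0.1]
opening: 0.992
grasp_force: 0.0
```

View pics/w2.png

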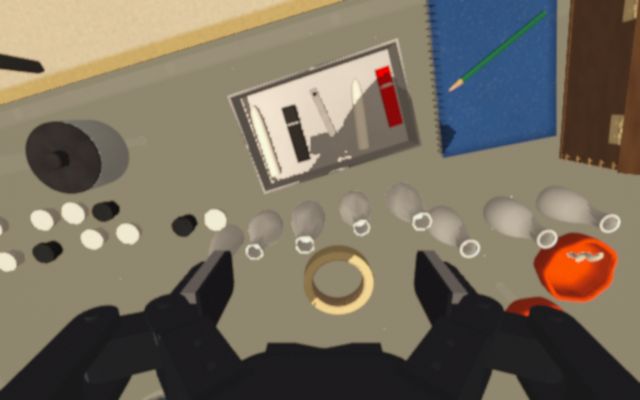

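The wrist view is clear. The bar with its hole runs from (314,90) to (333,133). The black lighter is at (296,133), lozenge_b at (360,115), the red lighter at (389,97), lozenge_a at (264,143), and the black lid on its pot at (63,157).

```bash
python3 -c "
from h import *
c=np.load('w2.npz'); P=cloud(c); K=c['K'];T=c['pose']
def ray(u,v,z):
    d=T[:3,:3]@[(u-K[0,2])/K[0,0],(v-K[1,2])/K[1,1],1]; return (T[:3,3]+d*(z-T[2,3])/d[2]).round(4)
for n,u,v in(('bar a',314,90),('bar b',333,133),('barc',322,111)): print(n,ray(u,v,.010),P[v,u].round(4))
for n,u,v in(('lb top r',296,105),('lb bot r',310,157),('loz l top',354,82),('loz l bot',356,148)): print(n,ray(u,v,.014))
for n,u,v in(('tray c',232,96),('',397,42),('',418,146),('',268,191)): print(n,ray(u,v,.05))
m=(P[...,2]>.04)&(P[...,0]<.53)&(P[...,1]<-.1)&(P[...,1]>-.4); q=P[m]; print('bottle max x',q[:,0].max(), q[:,2].max())
m=(P[...,2]>.057)&(P[...,2]<.09)&(abs(P[...,0]-.53)<.07)&(abs(P[...,1]-.06)<.07); q=P[m]
print(cv2.minEnclosingCircle(q[:,:2].astype(np.float32))); k=P[m&(P[...,2]>.072)]; print(k.mean(0),k.max(0))
a=cv2.resize(c['color'][30:200,220:430,::-1],None,fx=3.8,fy=3.5,interpolation=cv2.INTER_CUBIC); cv2.imwrite('pics/crop2.png',a[:600,:800])
"
```

```text
bar a [ 0.6143 -0.2407  0.01  ] [ 0.6143 -0.2407  0.0101]
bar b [ 0.5612 -0.2651  0.01  ] [ 0.5612 -0.2651  0.0106]
barc [ 0.5889 -0.2507  0.01  ] [ 0.5889 -0.2507  0.0102]
lb top r [ 0.5962 -0.2178  0.014 ]
lb bot r [ 0.5303 -0.2348  0.014 ]
loz l top [ 0.6235 -0.2905  0.014 ]
loz l bot [ 0.5421 -0.2954  0.014 ]
tray c [ 0.6055 -0.1478  0.05  ]
 [ 0.6615 -0.3331  0.05  ]
 [ 0.5487 -0.3658  0.05  ]
 [ 0.4931 -0.1834  0.05  ]
bottle max x 0.5299999967867881 0.37011024874836435
((0.5357027053833008, 0.0545269250869751), 0.04391570761799812)
[0.53589277 0.05307058 0.07590281] [0.54507806 0.06337454 0.07897789]
```

View pics/crop2.png

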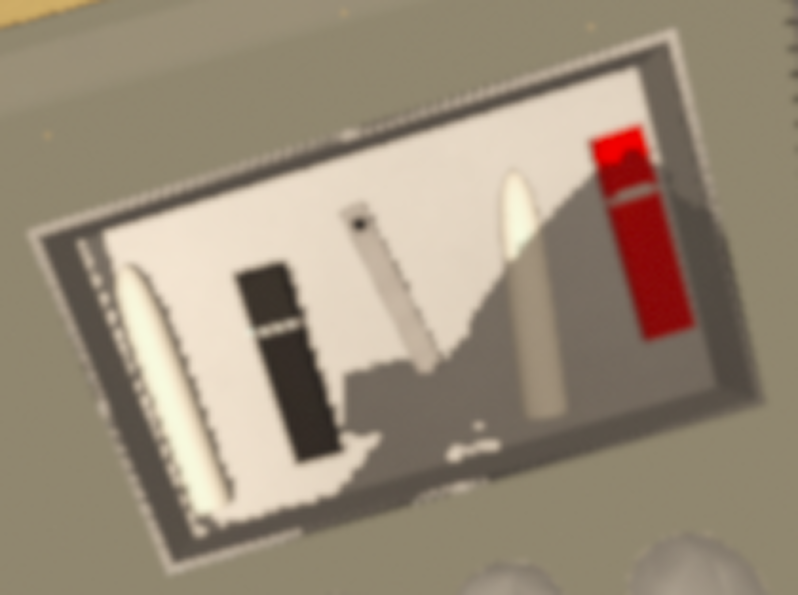

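```bash
python3 -m handwheel '[[[0.04,-0.3,0,0],[0.06,-0.6,0,0],[0.08,-0.9,0,0],[0.085,-1,0,0],[0.085,-1,0,0]]]' 45; python3 -m handwheel '[[[0,-0.3,0.2,0],[0,-0.54,0.5,0],[0,-0.54,0.8,0],[0,-0.54,0.85,0],[0,-0.54,0.85,0],[0,-0.54,0.85,0]]]'; python3 -c "
from h import *
c=snap('wrist','w3'); P=cloud(c)
m=(P[...,2]>.050)&(P[...,2]<.09)&(abs(P[...,0]-.53)<.07)&(abs(P[...,1]-.06)<.07); q=P[m]
print(cv2.minEnclosingCircle(q[:,:2].astype(np.float32))); k=P[m&(P[...,2]>.071)]; print(len(k),k.mean(0),k.min(0),k.max(0))"
```

```text
time_s: 2.25
eef_pos: [0.5356, -0.0512, 0.2875]
eef_rot: [0.0, 1.0, 0.001, 0.0]
wrist_force: [0.4, -0.4, 0.8]
opening: 0.524
grasp_force: 0.0
time_s: 3.0
eef_pos: [0.5371, 0.0552, 0.1187]
eef_rot: [0.0, 1.0, -0.001, 0.001]
wrist_force: [0.1, -0.1, -0.7]
opening: 0.524
grasp_force: 0.0
((0.5356006026268005, 0.054651182144880295), 0.043457549065351486)
780 [0.5361364  0.05466743 0.07619299] [0.52557647 0.04493719 0.07293004] [0.54543942 0.06438083 0.07850264]
```

View pics/w3.png

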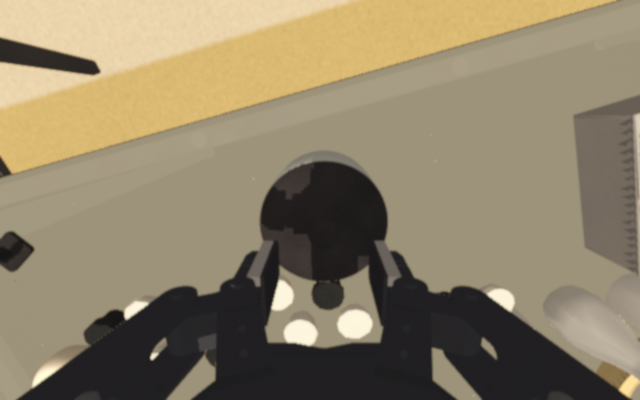

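The lid is centred between the fingers, with its knob centre near (325,230). I'll descend and grip.

```bash
python3 -m handwheel '[[[-0.005,0,0.1,0],[-0.005,0,0.16,0],[-0.005,0,0.2,0],[-0.005,0,0.217,0],[-0.005,0,0.217,0],[-0.005,0,0.217,0]]]' && python3 -m handwheel '[[[0,0,0,0],[0,0,0,0],[0,0,0,0],[0,0,0,0],[0,0,0,0],[0,0,0,0],[0,0,0,0],[0,0,0,0]]]' 0
```

```text
time_s: 3.8
eef_pos: [0.535, 0.0568, 0.0743]
eef_rot: [0.0, 1.0, 0.0, 0.0]
wrist_force: [-0.3, -0.3, -0.3]
opening: 0.527
grasp_force: 0.0
time_s: 4.8
eef_pos: [0.535, 0.0568, 0.0744]
eef_rot: [0.0, 1.0, 0.0, 0.0]
wrist_force: [-1.6, 0.7, 5.6]
opening: 0.198
grasp_force: 58.6
```

```bash
python3 -m handwheel '[[[0,0,-0.05,0],[0,0,-0.12,0],[0,0,-0.2,0],[0,0,-0.28,0],[0,0,-0.28,0]]]'; python3 -m handwheel '[[[0.04,0.15,0,0],[0.08,0.35,0,0],[0.125,0.5,0,0],[0.125,0.605,0,0],[0.125,0.605,0,0],[0.125,0.605,0,0],[0.125,0.605,0,0]]]'; python3 -c "
from h import *
c=snap('side','s4'); P=cloud(c)
m=(P[...,2]>.03)&(P[...,2]<.14)&(abs(P[...,0]-.56)<.06)&(abs(P[...,1]+.06)<.06)
q=P[m]; print(len(q),np.percentile(q[:,2],[0,5,25,50,75]))
b=c['color'].max(-1)<50
cv2.imwrite('pics/crop4.png',cv2.resize(c['color'][90:250,220:400,::-1],None,fx=3.5,fy=3.5))"
```

```text
time_s: 5.42
eef_pos: [0.5361, 0.0566, 0.132]
eef_rot: [0.0, 1.0, 0.0, 0.002]
wrist_force: [0.2, 0.5, -0.6]
opening: 0.196
grasp_force: 58.6
time_s: 6.3
eef_pos: [0.5594, -0.0632, 0.1298]
eef_rot: [-0.0, 1.0, 0.001, -0.0]
wrist_force: [-0.2, -0.1, -1.6]
opening: 0.196
grasp_force: 58.7
259 [0.10771497 0.11295868 0.11602337 0.11745591 0.11873782]
```

View pics/crop4.png

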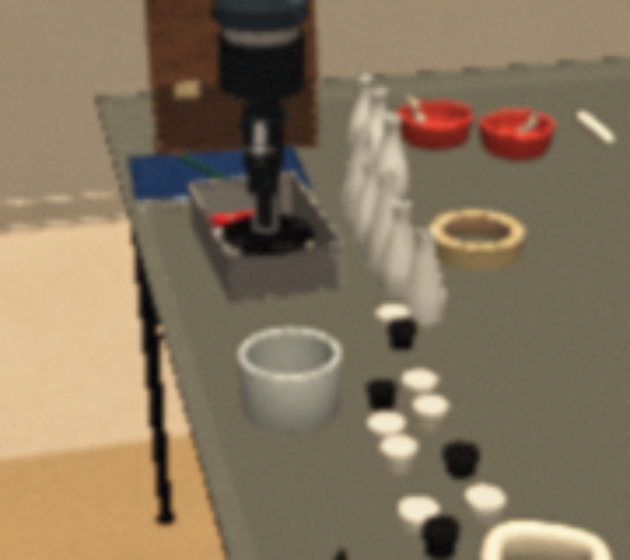

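The lid is held level above the table, knob up, and the pot stands open at crop (290,375). I'll lower the lid gently.

```bash
python3 -m handwheel '[[[0,0,0.15,0],[0,0,0.3,0],[0,0,0.42,0],[0,0,0.48,0],[0,0,0.51,0],[0,0,0.52,0],[0,0,0.525,0],[0,0,0.525,0],[0,0,0.525,0]]]'; python3 -m handwheel '[[[0,0,0.005,0],[0,0,0.01,0],[0,0,0.015,0],[0,0,0.015,0],[0,0,0.015,0]]]'
```

```text
time_s: 7.48
eef_pos: [0.56, -0.0643, 0.0253]
eef_rot: [0.0, 1.0, 0.0, 0.0]
wrist_force: [-0.2, -0.4, -1.6]
opening: 0.197
grasp_force: 58.7
time_s: 8.1
eef_pos: [0.5597, -0.0642, 0.0219]
eef_rot: [0.0, 1.0, 0.0, -0.0]
wrist_force: [-0.1, 0.4, -0.4]
opening: 0.196
grasp_force: 58.7
```

```bash
python3 -m handwheel '[[[0,0,0.003,0],[0,0,0.006,0],[0,0,0.006,0],[0,0,0.006,0]]]'; python3 -m handwheel '[[[0,0,0,0],[0,0,0,0],[0,0,0,0],[0,0,0,0],[0,0,0,0],[0,0,0,0]]]' 45;  python3 -m handwheel '[[[0,0,-0.05,0],[0,0,-0.2,0],[0,0,-0.45,0],[0,0,-0.6,0],[0,0,-0.6,0]]]'
```

```text
time_s: 8.6
eef_pos: [0.5598, -0.0642, 0.0214]
eef_rot: [0.0, 1.0, 0.0, 0.0]
wrist_force: [-3.2, 0.9, 5.1]
opening: 0.196
grasp_force: 59.5
time_s: 9.35
eef_pos: [0.5597, -0.0642, 0.0207]
eef_rot: [-0.0, 1.0, 0.0, 0.0]
wrist_force: [-0.6, 0.5, -0.8]
opening: 0.528
grasp_force: 0.0
time_s: 9.98
eef_pos: [0.562, -0.0649, 0.1446]
eef_rot: [0.001, 1.0, 0.0, 0.003]
wrist_force: [0.3, -0.2, -0.9]
opening: 0.528
grasp_force: 0.0
```

```bash
python3 -m handwheel '[[[0.03,0.25,-0.05,-0.1],[0.07,0.5,-0.05,-0.2],[0.1,0.75,-0.05,-0.28],[0.127,0.94,-0.05,-0.28],[0.127,0.94,-0.05,-0.28],[0.127,0.94,-0.05,-0.28],[0.127,0.94,-0.05,-0.28]]]' 45; python3 -c "
from h import *
c=snap('side','s5'); P=cloud(c)
m=(P[...,2]>.003)&(P[...,2]<.05)&(abs(P[...,0]-.56)<.06)&(abs(P[...,1]+.065)<.06)&(c['color'].max(-1)<70)
q=P[m]; print('lid',cv2.minEnclosingCircle(q[:,:2].astype(np.float32)),np.percentile(q[:,2],[5,50,95]))
m=(P[...,2]>.05)&(P[...,2]<.065)&(abs(P[...,0]-.535)<.06)&(abs(P[...,1]-.055)<.06)
q=P[m]; print('pot',cv2.minEnclosingCircle(q[:,:2].astype(np.float32)),q[:,2].max())
snap('wrist','w5')"
```

```text
time_s: 10.85
eef_pos: [0.5849, -0.2507, 0.1502]
eef_rot: [-0.001, 0.978, 0.209, -0.0]
wrist_force: [0.2, 0.9, 0.4]
opening: 0.529
grasp_force: 0.0
lid ((0.5622247457504272, -0.06511503458023071), 0.040855590254068375) [0.00695703 0.00959839 0.02279435]
pot ((0.5350773930549622, 0.058144085109233856), 0.04439210891723633) 0.059567675638825035
```

View pics/w5.png

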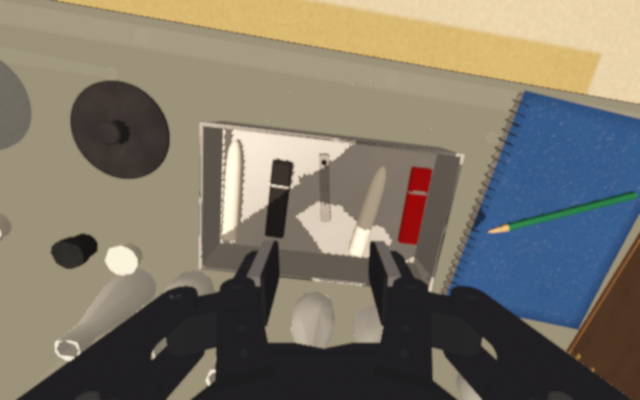

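The wrist view shows the bar upright in the image from (324,153) to (325,220). It is aligned with the tool, clear of the black lighter on the left (289) and of lozenge_b on the right (about 365).

```bash
python3 -c "
from h import *
c=np.load('w5.npz'); K=c['K'];T=c['pose'];o=ctrl.get_obs()
from scipy.spatial.transform import Rotation as R
q=o['eef_rot'];M=R.from_quat([q[1],q[2],q[3],q[0]])
def ray(u,v,z=.010):
    d=T[:3,:3]@[(u-K[0,2])/K[0,0],(v-K[1,2])/K[1,1],1]; return T[:3,3]+d*(z-T[2,3])/d[2]
for u,v in((324,153),(325,220)):
  print(ray(u,v),M.inv().apply(ray(u,v)-o['eef_pos']))
P=cloud(c); print(P[170:215:8,324],P[170:215:8,335,2])
print(o['eef_pos'],M.as_matrix().round(3))
"
```

```text
[ 0.61734514 -0.23765998  0.01      ] [0.03480095 0.00106559 0.14061141]
[ 0.55983789 -0.26451916  0.01      ] [-0.02866216  0.00203189  0.14061901]
[[ 0.60336916 -0.24393421  0.01023622]
 [ 0.59668133 -0.24693633  0.01051541]
 [ 0.589641   -0.25009848  0.00958992]
 [ 0.58316647 -0.25300233  0.01157087]
 [ 0.57574416 -0.25633682  0.0100765 ]
 [ 0.56863587 -0.25952785  0.01025732]] [0.00167454 0.00195031 0.00100253 0.00178702 0.00195422 0.00286779]
[ 0.58519617 -0.25097682  0.1506162 ] [[ 0.912  0.409 -0.   ]
 [ 0.409 -0.912  0.   ]
 [-0.    -0.    -1.   ]]
```

```bash
python3 -m handwheel '[[[0.015,0.0075,0.15,0],[0.015,0.0075,0.35,0],[0.015,0.0075,0.5,0],[0.015,0.0075,0.58,0],[0.015,0.0075,0.64,0],[0.015,0.0075,0.67,0],[0.015,0.0075,0.683,0],[0.015,0.0075,0.683,0],[0.015,0.0075,0.683,0]]]' 28; python3 -m handwheel '[[[0,0,0,0],[0,0,0,0],[0,0,0,0],[0,0,0,0],[0,0,0,0],[0,0,0,0],[0,0,0,0],[0,0,0,0]]]' 0
```

```text
time_s: 12.08
eef_pos: [0.5889, -0.2526, 0.0148]
eef_rot: [0.0, 0.978, 0.209, 0.0]
wrist_force: [-0.4, 0.1, -0.1]
opening: 0.328
grasp_force: 0.0
time_s: 13.08
eef_pos: [0.5889, -0.2526, 0.0147]
eef_rot: [0.0, 0.978, 0.209, 0.0]
wrist_force: [-2.0, 0.8, 5.9]
opening: 0.069
grasp_force: 59.1
```

```bash
python3 -m handwheel '[[[0,0,-0.05,0],[0,0,-0.15,0],[0,0,-0.3,0],[0,0,-0.5,0],[0,0,-0.6,0],[0,0,-0.6,0],[0,0,-0.6,0]]]'; python3 -m handwheel '[[[0.05,-0.2,0,0],[0.1,-0.4,0,0],[0.15,-0.6,0,0],[0.19,-0.757,0,0],[0.19,-0.757,0,0]]]';  python3 -m handwheel '[[[0.05,-0.2,0,0],[0.1,-0.4,0,0],[0.15,-0.6,0,0],[0.19,-0.757,0,0],[0.19,-0.757,0,0],[0.19,-0.757,0,0],[0.19,-0.757,0,0]]]'; python3 -c "
from h import *
o=ctrl.get_obs(); c=snap('wrist','w6'); P=cloud(c)
m=(P[...,2]>.050)&(P[...,2]<.065)&(abs(P[...,0]-.535)<.06)&(abs(P[...,1]-.055)<.06); q=P[m]
print(len(q),cv2.minEnclosingCircle(q[:,:2].astype(np.float32)),q[:,2].max())
A=np.c_[q[:,:2],np.ones(len(q))]; s=np.linalg.lstsq(A,(q[:,:2]**2).sum(1),rcond=None)[0]; print('lsq circle',s[:2]/2,np.sqrt(s[2]+(s[:2]**2).sum()/4), q.min(0),q.max(0))
print(o['eef_pos'])"
```

```text
time_s: 13.95
eef_pos: [0.5877, -0.2518, 0.1326]
eef_rot: [-0.001, 0.978, 0.209, -0.001]
wrist_force: [0.2, 0.7, -1.3]
opening: 0.073
grasp_force: 58.7
time_s: 14.58
eef_pos: [0.5597, -0.0959, 0.132]
eef_rot: [-0.001, 0.978, 0.21, -0.002]
wrist_force: [0.1, 0.0, -0.5]
opening: 0.075
grasp_force: 58.8
time_s: 15.45
eef_pos: [0.5346, 0.0539, 0.1337]
eef_rot: [0.0, 0.978, 0.208, -0.0]
wrist_force: [0.1, 0.5, -1.0]
opening: 0.071
grasp_force: 58.9
2065 ((0.5356910228729248, 0.05493234843015671), 0.043249767273664474) 0.05969340933139422
lsq circle [0.53639552 0.05517978] 0.04043201741343175 [0.49472834 0.01200459 0.0500498 ] [0.57890215 0.09780489 0.05969341]
[0.53456939 0.05386143 0.1337347 ]
```

View pics/w6.png

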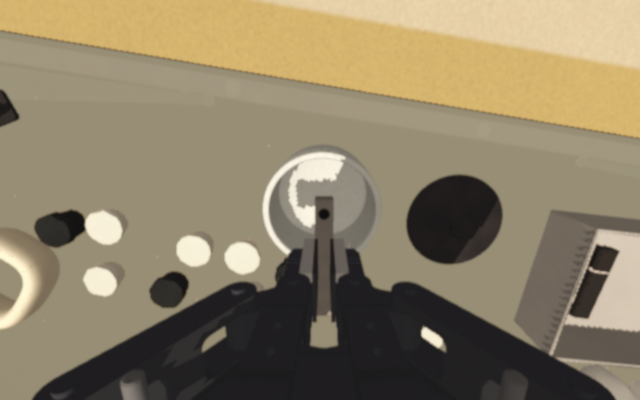

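The bar is held between the pads, from (324,197) to about (323,318), above the open pot at (322,210). I'll measure the bar ends relative to the pot axis.

```bash
python3 -c "
from h import *
from scipy.spatial.transform import Rotation as R
c=np.load('w6.npz'); P=cloud(c); o=ctrl.get_obs(); q=o['eef_rot'];M=R.from_quat([q[1],q[2],q[3],q[0]])
Q=M.inv().apply((P-o['eef_pos']).reshape(-1,3)).reshape(P.shape)
print(Q[190:335:6,324].round(4).tolist())
b=(abs(Q[...,1])<.008)&(abs(Q[...,2])<.03)&(abs(Q[...,0])<.05); w=Q[b]; print(w.min(0),w.max(0))
print('pot in tool',M.inv().apply(np.array([.5362,.0551,.057])-o['eef_pos']))
"
```

```text
[[0.0036, 0.0014, 0.1294], [0.0312, 0.0011, 0.0097], [0.0297, 0.0011, 0.0046], [0.0269, 0.0011, 0.004], [0.0237, 0.0011, 0.0046], [0.0209, 0.0011, 0.0041], [0.018, 0.0011, 0.0035], [0.0143, 0.0011, 0.005], [0.0112, 0.0011, 0.0049], [0.0083, 0.0011, 0.0043], [0.0051, 0.0011, 0.0041], [0.0019, 0.0011, 0.0041], [-0.0018, 0.0011, 0.0048], [-0.0043, 0.0011, 0.0033], [-0.0085, 0.0011, 0.0048], [-0.0112, 0.0011, 0.0034], [-0.0154, 0.0011, 0.0047], [-0.0193, 0.0011, 0.0053], [-0.0223, 0.0011, 0.0045], [-0.0259, 0.0011, 0.0045], [-0.029, 0.0011, 0.0037], [-0.1294, 0.0014, 0.1327], [-0.1375, 0.0014, 0.1339], [-0.1449, 0.0014, 0.134], [-0.1507, 0.0014, 0.1321]]
[-0.03284889 -0.00799986 -0.02999822] [0.03138412 0.00798562 0.01137537]
pot in tool [ 0.00195361 -0.00040577  0.07683196]
```

```bash
python3 -c "
from h import *
from scipy.spatial.transform import Rotation as R
c=np.load('w6.npz'); P=cloud(c); o=ctrl.get_obs(); q=o['eef_rot'];M=R.from_quat([q[1],q[2],q[3],q[0]])
Q=M.inv().apply((P-o['eef_pos']).reshape(-1,3)); Q=Q[np.hypot(Q[:,0],Q[:,1])<.15]
for z in np.arange(-.08,.015,.005):
    w=Q[(Q[:,2]>z)&(Q[:,2]<z+.005)]
    if len(w): print(z.round(3),len(w),w[:,:2].min(0).round(3),w[:,:2].max(0).round(3))
"
```

```text
-0.08 7102 [ 0.002 -0.062] [0.019 0.064]
-0.075 5981 [-0.003 -0.059] [0.019 0.06 ]
-0.07 5955 [-0.008 -0.056] [0.019 0.057]
-0.065 4296 [-0.009 -0.052] [0.019 0.053]
-0.06 2624 [-0.009 -0.048] [0.018 0.049]
-0.055 2431 [-0.009 -0.046] [0.014 0.046]
-0.05 4184 [-0.009 -0.041] [0.015 0.042]
-0.045 1769 [-0.011 -0.037] [0.015 0.039]
-0.04 1216 [-0.011 -0.033] [0.015 0.035]
-0.035 391 [-0.01  -0.024] [0.014 0.025]
-0.03 600 [-0.011 -0.009] [0.013 0.01 ]
-0.025 300 [ 0.007 -0.016] [0.012 0.017]
-0.02 335 [ 0.007 -0.016] [0.013 0.017]
-0.015 362 [-0.01  -0.016] [0.012 0.017]
-0.01 326 [ 0.    -0.016] [0.013 0.017]
-0.005 244 [ 0.007 -0.016] [0.012 0.017]
0.0 1454 [-0.032 -0.014] [0.031 0.016]
0.005 387 [-0.033 -0.009] [0.031 0.007]
0.01 12 [ 0.031 -0.003] [0.031 0.005]
```

```bash
python3 -m handwheel '[[[0.012,-0.003,0.1,0],[0.012,-0.003,0.2,0],[0.012,-0.003,0.25,0],[0.012,-0.003,0.3,0],[0.012,-0.003,0.34,0],[0.012,-0.003,0.34,0],[0.012,-0.003,0.34,0]]]'; python3 -m handwheel '[[[0,0,0.05,0],[0,0,0.1,0],[0,0,0.15,0],[0,0,0.18,0],[0,0,0.2,0],[0,0,0.2,0],[0,0,0.2,0]]]'
```

```text
time_s: 16.38
eef_pos: [0.5367, 0.0566, 0.0665]
eef_rot: [0.0, 0.978, 0.209, 0.0]
wrist_force: [0.0, -0.4, -0.0]
opening: 0.068
grasp_force: 58.9
time_s: 17.25
eef_pos: [0.5366, 0.0566, 0.0264]
eef_rot: [0.0, 0.978, 0.209, 0.0]
wrist_force: [0.2, 0.7, -0.3]
opening: 0.071
grasp_force: 58.9
```

```bash
python3 -m handwheel '[[[0,0,0.006,0],[0,0,0.012,0],[0,0,0.012,0]]]'; python3 -m handwheel '[[[0,0,0,0],[0,0,0,0],[0,0,0,0],[0,0,0,0],[0,0,0,0]]]' 18; python3 -m handwheel '[[[0,0,-0.1,0],[0,0,-0.25,0],[0,0,-0.4,0],[0,0,-0.55,0],[0,0,-0.6,0],[0,0,-0.6,0]]]'; python3 -c "
from h import *
o=ctrl.get_obs(); c=snap('wrist','w7'); P=cloud(c)
m=(P[...,2]>.050)&(P[...,2]<.065)&(abs(P[...,0]-.535)<.06)&(abs(P[...,1]-.055)<.06); q=P[m]
print(len(q),cv2.minEnclosingCircle(q[:,:2].astype(np.float32)),q[:,2].max())
m=(P[...,2]>.005)&(P[...,2]<.04)&(abs(P[...,0]-.56)<.06)&(abs(P[...,1]+.065)<.06); q=P[m]
print('lid',len(q),cv2.minEnclosingCircle(q[:,:2].astype(np.float32)),q[:,2].max()); q=q[q[:,2]>.018]; print('knob',q.min(0),q.max(0),q.mean(0))"
```

```text
time_s: 17.62
eef_pos: [0.5363, 0.0566, 0.0237]
eef_rot: [-0.0, 0.978, 0.209, -0.0]
wrist_force: [0.2, 0.1, -0.4]
opening: 0.07
grasp_force: 58.9
time_s: 18.25
eef_pos: [0.5363, 0.0566, 0.0237]
eef_rot: [0.0, 0.978, 0.209, 0.0]
wrist_force: [0.6, 0.1, -0.2]
opening: 0.208
grasp_force: 0.0
time_s: 19.0
eef_pos: [0.5365, 0.0566, 0.1438]
eef_rot: [0.0, 0.978, 0.209, 0.0]
wrist_force: [1.1, -0.1, -0.1]
opening: 0.213
grasp_force: 0.0
2141 ((0.5356032848358154, 0.0544927753508091), 0.04351111128926277) 0.059552444576256
lid 6253 ((0.5605654120445251, -0.06489966064691544), 0.04372251033782959) 0.025410107266935156
knob [ 0.55057817 -0.07447548  0.01884815] [ 0.57026619 -0.05435989  0.02541011] [ 0.56072448 -0.06359885  0.02301152]
```

View pics/w7.png

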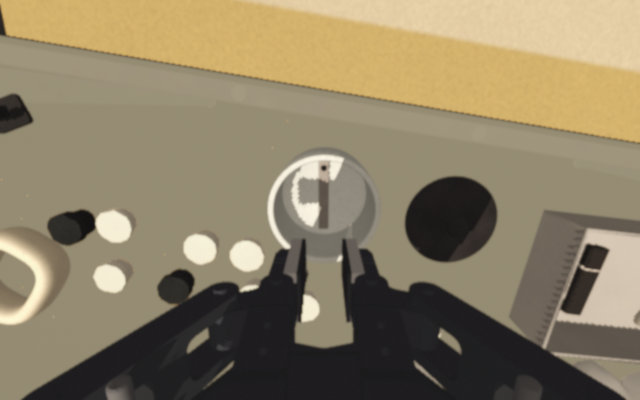

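The bar lies flat on the pot floor, from (323,165) to (323,228), and the lid is at (450,218). Back to the lid, with the earlier yaw.

```bash
python3 -m handwheel '[[[-0.05,0.2,0,0.1],[-0.1,0.4,0,0.2],[-0.141,0.598,0,0.28],[-0.141,0.598,0,0.28],[-0.141,0.598,0,0.28],[-0.141,0.598,0,0.28]]]' 45; python3 -m handwheel '[[[0,0,0.2,0],[0,0,0.4,0],[0,0,0.5,0],[0,0,0.5,0],[0,0,0.5,0]]]'
```

```text
time_s: 19.8
eef_pos: [0.5587, -0.0629, 0.1429]
eef_rot: [-0.0, 1.0, 0.001, -0.001]
wrist_force: [0.2, 0.2, 0.5]
opening: 0.528
grasp_force: 0.0
time_s: 20.42
eef_pos: [0.56, -0.0637, 0.0447]
eef_rot: [0.0, 1.0, 0.001, 0.001]
wrist_force: [1.2, -0.4, 0.3]
opening: 0.527
grasp_force: 0.0
```

```bash
python3 -m handwheel '[[[0,0,0.05,0],[0,0,0.09,0],[0,0,0.11,0],[0,0,0.113,0],[0,0,0.113,0],[0,0,0.113,0]]]'; python3 -m handwheel '[[[0,0,0,0],[0,0,0,0],[0,0,0,0],[0,0,0,0],[0,0,0,0],[0,0,0,0],[0,0,0,0],[0,0,0,0]]]' 0; python3 -m handwheel '[[[0,0,-0.05,0],[0,0,-0.15,0],[0,0,-0.3,0],[0,0,-0.45,0],[0,0,-0.55,0],[0,0,-0.55,0],[0,0,-0.55,0]]]'
```

```text
time_s: 21.18
eef_pos: [0.5596, -0.0642, 0.0213]
eef_rot: [0.0, 1.0, 0.0, 0.0]
wrist_force: [0.3, 0.1, -0.1]
opening: 0.527
grasp_force: 0.0
time_s: 22.18
eef_pos: [0.5596, -0.0642, 0.0215]
eef_rot: [0.0, 1.0, 0.0, 0.0]
wrist_force: [-2.1, 0.9, 6.1]
opening: 0.195
grasp_force: 58.7
time_s: 23.05
eef_pos: [0.559, -0.064, 0.1309]
eef_rot: [-0.0, 1.0, 0.0, -0.0]
wrist_force: [-0.2, 0.1, -1.2]
opening: 0.195
grasp_force: 58.6
```

```bash
python3 -m handwheel '[[[-0.04,-0.2,0,0],[-0.08,-0.4,0,0],[-0.123,-0.604,0,0],[-0.123,-0.604,0,0],[-0.123,-0.604,0,0],[-0.123,-0.604,0,0]]]'; python3 -m handwheel '[[[0,0,0.08,0],[0,0,0.16,0],[0,0,0.2,0],[0,0,0.225,0],[0,0,0.225,0],[0,0,0.225,0]]]'; python3 -c "
from h import *
c=snap('wrist','w8'); P=cloud(c)
for a,b in((.064,.085),(.05,.058)):
  m=(P[...,2]>a)&(P[...,2]<b)&(abs(P[...,0]-.535)<.06)&(abs(P[...,1]-.055)<.06); q=P[m]
  print(len(q),cv2.minEnclosingCircle(q[:,:2].astype(np.float32)),q.max(0))"
```

```text
time_s: 23.8
eef_pos: [0.5348, 0.0558, 0.1307]
eef_rot: [0.0, 1.0, -0.0, -0.0]
wrist_force: [-0.6, 0.4, -0.5]
opening: 0.193
grasp_force: 58.7
time_s: 24.55
eef_pos: [0.5351, 0.0567, 0.0865]
eef_rot: [0.0, 1.0, 0.0, 0.0]
wrist_force: [-0.7, 0.3, -1.1]
opening: 0.2
grasp_force: 58.7
13022 ((0.5358022451400757, 0.056184567511081696), 0.043339524418115616) [0.57900369 0.09920384 0.0849867 ]
562 ((0.5602691769599915, 0.05018150806427002), 0.03505280986428261) [0.57897035 0.08453709 0.05799149]
```

```bash
python3 -m handwheel '[[[0,0.006,0.02,0],[0,0.006,0.035,0],[0,0.006,0.045,0],[0,0.006,0.052,0],[0,0.006,0.056,0],[0,0.006,0.059,0],[0,0.006,0.061,0],[0,0.006,0.061,0],[0,0.006,0.061,0]]]'; python3 -m handwheel '[[[0,0,0.002,0],[0,0,0.004,0],[0,0,0.004,0],[0,0,0.004,0]]]'
```

```text
time_s: 25.72
eef_pos: [0.5348, 0.0555, 0.0745]
eef_rot: [0.0, 1.0, 0.0, 0.0]
wrist_force: [-2.6, 0.6, 6.1]
opening: 0.199
grasp_force: 59.2
time_s: 26.22
eef_pos: [0.5348, 0.0555, 0.0744]
eef_rot: [0.0, 1.0, 0.0, 0.0]
wrist_force: [-5.6, 0.2, 11.7]
opening: 0.194
grasp_force: 59.9
```

Seated: contact came at the original closed height. Release, retreat and check.

```bash
python3 -m handwheel '[[[0,0,0,0],[0,0,0,0],[0,0,0,0],[0,0,0,0],[0,0,0,0],[0,0,0,0]]]' 45; python3 -m handwheel '[[[0,0,-0.05,0],[0,0,-0.2,0],[0,0,-0.4,0],[0,0,-0.6,0],[0,0,-0.6,0],[0,0,-0.6,0]]]'; python3 -c "
from h import *
for n in('wrist','side'):
  c=snap(n,n+'9'); P=cloud(c)
  m=(P[...,2]>.058)&(P[...,2]<.085)&(abs(P[...,0]-.535)<.06)&(abs(P[...,1]-.055)<.06); q=P[m]
  print(len(q),cv2.minEnclosingCircle(q[:,:2].astype(np.float32)),q.max(0))
  q=q[q[:,2]<.069]; s=np.linalg.lstsq(np.c_[q[:,:2]-[.535,.055],np.ones(len(q))],q[:,2],rcond=None)[0]; print('plane',s)
c=np.load('side9.npz')['color'][130:250,230:390,::-1]; cv2.imwrite('pics/crop9.png',cv2.resize(c,None,fx=3.5,fy=3.5))"
```

```text
time_s: 26.98
eef_pos: [0.5347, 0.0555, 0.073]
eef_rot: [0.0, 1.0, 0.0, -0.0]
wrist_force: [0.1, 0.4, -0.6]
opening: 0.531
grasp_force: 0.0
time_s: 27.72
eef_pos: [0.5345, 0.0556, 0.1932]
eef_rot: [0.0, 1.0, 0.0, 0.0]
wrist_force: [-0.7, 0.3, -0.4]
opening: 0.526
grasp_force: 0.0
6927 ((0.5358133912086487, 0.05502457544207573), 0.043254345655441284) [0.57856223 0.09797077 0.07860754]
plane [-0.00309899 -0.00081874  0.06279945]
332 ((0.5345028638839722, 0.05967710167169571), 0.04347779601812363) [0.57703363 0.10242625 0.07758205]
plane [-0.00127755 -0.01837266  0.06227435]
```

View pics/crop9.png

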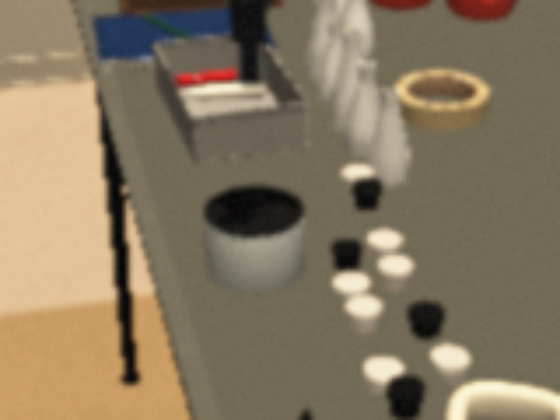

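The lid sits flat and closed on the pot at crop (253,212), and the tray is undisturbed.

```bash
python3 -c "
from bench import ctrl
print(ctrl.hand_in())"
```

```text
the job is handed in; nothing more can be done
None
```

I've handed the job in: the steel bar is in the pot with the lid back on, level and closed, and the pot and tray did not visibly move. The hand-in gave no verdict, and the bar was released about 6 mm above the pot floor because the gripper would have caught the rim any lower.

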